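# Press home the shaft caps of three gearboxes

### The arm

A 6-joint arm with a two-finger parallel gripper is mounted at the origin on the work surface; the furniture and walls round the work are solid. World frame = base frame: x ahead of the robot, y to its left, z up, the work surface at z = 0. Lengths are in m, angles in rad, forces in N, time in s.
With the tool pointing down it reaches from about 0.4 to 0.825 m from the base axis. Payload 7 kg.
Tool frame: the origin (TCP) lies at the very end of the fingers, on their centre line; the grasp point (between the pads) lies 19 mm behind it; z points along the fingers, y is the direction in which the jaws open and shut (so a half turn about z gives the same grasp; the last joint's range is limited). The gripper opens to 85 mm and grips with 20 to 120 N. Pads are 22 mm wide; open, the fingers measure 114 mm over their backs; the gripper's body (76 mm by 85 mm) begins 54 mm behind the grasp point. The pads swing forward as they close: fully open they stand 13 mm farther back than shut.
Start: joints at [1.452, 0.359, 0.012, 0, -1.224, -0.288], TCP at [0.267, 0.62, 0.193] pointing down, gripper open.
Joint ranges: [-3.07, 3.07], [-1.43, 2.12], [-1.02, 1.25], [-3.03, 1.67], [-3.05, -0], [-3.03, 3.03]. Speed limits (rad/s): [2.39, 2.39, 3.01, 3.14, 3.14, 3.14].

### API

Orientations are given as [roll, pitch, yaw] about the fixed x, y, z axes, in that order (R = Rz(yaw) Ry(pitch) Rx(roll)).
In Python, from plant import env gives the robot as it stands.
- The arm moves only by the shell command python3 -m crank 'ROWS' [FORCE]. ROWS is a JSON object of lists of equal length, an entry for each row: "hand": the finger opening in m, from 0 to 0.0854; "offset": the shift along the world's x, y, z in m, a list of three; "twist": the turn about the world's z in rad. In form: {"hand": [hand, ...], "offset": [[tx, ty, tz], ...], "twist": [twist, ...]}. A call has 1 to 12 rows; each row is the pose to reach, as a shift and turn from the pose commanded when the call began; what a row does not reach only later rows make up. A row lasts 1/10 s, in which the tool goes at most 50 mm and 8.59 degrees, less where a joint would pass 70% of its speed; a pose out of reach is approached as far as the arm can. A call with a gripper value outside its range is refused whole. The fingers move at their own pace and stop on an object; FORCE is the grip in N (left out, the last holds). Time passes only in rows, so rows that repeat a pose let the fingers close. It gives the time, the measured TCP pose, the force and the opening at its end, in the units of the state.
- env.observe(): the state, without advancing time (a new reading comes with each control period).
- env.camera(name): name is "scene" or "top" or "wrist"; returns a dict with "frame" (420x560x3 uint8, blue, green, red), "camera_matrix" (3x3 intrinsics, pixels), "rvec" (rotation vector, rad) and "tvec" (3), from world to camera coordinates, as OpenCV has them; the wrist camera has in their place "tool_from_camera" (4x4, takes a point from camera to tool coordinates, whose origin is the TCP and whose axes are the flange's). Camera axes: x right, y down, z forward; pixel columns grow to the right and rows downward; lengths in m; the calibration is good to about 2 mm. A picture is of the moment at which its call begins: read the wrist's pose just before it. There is no depth.
- env.sign_off(): hands the job in, once; it reports no verdict.
The state is a dict: "time": time; "q": joint angles; "joint_vel": joint speeds; "joint_efforts": joint torques, N m; "tcp_pos": TCP position; "orientation": TCP orientation; "ft_force": force on the tool from outside, world axes, zero at the start; "ft_torque": the same for the moment, N m; "finger_gap": opening from 0.0 (shut) to 1.0 (fully open).
Only numpy, scipy, OpenCV 4.12 (cv2) and the standard library are available. Lean on these libraries where they do the work, as an engineer would, in place of code of your own. Each camera call takes 0.05 s, during which the arm holds its last target. There are 200 camera calls.

### The job

Three finished gearboxes wear black transit caps that still stand proud on their shafts. With the fingertips only, gently press each cap straight down until it is fully home: first the narrowest cap, then the middle one, then the widest, each fully home before the next is pushed. Do not lift, tip or drag the gearboxes, and leave everything else where it is.

Things in the scene. Friction and masses are not known exactly. Their poses are not given: they have to be found in the camera images.
- narrow_gearbox: gearbox 77x77 mm standing on its motor side, loose, 1.5 to 3.2 kg, shaft upright along z, carrying the narrowest cap; origin centre of its underside, on the bench
- narrow_cap_top (a point): centre of the flat top of the cap: black, with a rubber crown that gives about 1 mm per 5 N (5 mm at most) and springs back, a plain sleeve, 32 mm across its flat top; the top is 147 mm above the bench when the cap is fully home, up to 161 mm when it stands proud
- narrow_cap (a joint): how far this cap has been pushed down its shaft, m: 0 = 14 mm proud (at most 0.003 at the start), 0.014 = fully home on a firm stop; it slides at about 3 N, stays where it is left and cannot come off upward
- middle_gearbox: gearbox 77x77 mm standing on its motor side, loose, 1.5 to 3.2 kg, shaft upright along z, carrying the middle cap; origin centre of its underside, on the bench
- middle_cap_top (a point): centre of the flat top of the cap: black, with a rubber crown that gives about 1 mm per 5 N (5 mm at most) and springs back, a sleeve with a round crown 48 mm across and 8 mm thick, flat on top; the top is 147 mm above the bench when the cap is fully home, up to 161 mm when it stands proud
- middle_cap (a joint): how far this cap has been pushed down its shaft, m: 0 = 14 mm proud (at most 0.003 at the start), 0.014 = fully home on a firm stop; it slides at about 3 N, stays where it is left and cannot come off upward
- wide_gearbox: gearbox 86x86 mm standing on its motor side, loose, 1.5 to 3.2 kg, shaft upright along z, carrying the widest cap; origin centre of its underside, on the bench
- wide_cap_top (a point): centre of the flat top of the cap: black, with a rubber crown that gives about 1 mm per 5 N (5 mm at most) and springs back, a sleeve with a round crown 66 mm across and 8 mm thick, flat on top; the top is 160 mm above the bench when the cap is fully home, up to 174 mm when it stands proud
- wide_cap (a joint): how far this cap has been pushed down its shaft, m: 0 = 14 mm proud (at most 0.003 at the start), 0.014 = fully home on a firm stop; it slides at about 3 N, stays where it is left and cannot come off upward
- bare_gearbox: bystander: gearbox 77x77x133 mm with a bare steel shaft and no cap; loose, stands among the three; origin centre of its underside; leave alone
- tub: bystander: yellow grease tub with lid, 79 mm wide, 72 mm high, loose; origin centre of its underside; leave alone
- bearing: bystander: ball bearing 52 mm wide, 12 mm high, lying flat, loose; origin centre of its underside; leave alone
- seal: bystander: black ring seal 45 mm wide, 8 mm high, lying flat, loose; origin centre of its underside; leave alone
- spanner: bystander: open-ended spanner 155 mm long, lying, loose; origin centre of its underside; leave alone
- pen: bystander: black and white marker pen 124 mm long, lying, loose; origin centre of its underside; leave alone
Things that resemble listed ones, but are neither listed nor needed, are in the scene too. What is shaped like the narrow_gearbox but purple is not meant.

How it is judged:
By the outcome, as a careful person would: the job done as asked, in the order asked, and still so for the second after the job is handed in, with the robot touching nothing.
It also fails if it takes over 48 s, if anything falls off the work surface, if the arm or the gripper's body presses on something with over 40 N, if the wrist force passes 120 N, or if a joint passes its speed limit or range.

## Working session

There is one attempt and no reset: what is moved stays moved. The work goes in short steps, Python scripts to look and compute and a shell command to move; the robot and the scene stay as the last step left them, time stands still between calls to the robot, and variables do not carry over. Pictures are saved under pics/ and viewed, about 8 in all and at most 12, crops included, and the job is handed in when it is done.

```bash
mkdir -p pics; ls; python3 - <<'E'
from plant import env
import cv2,pickle
s=env.observe();print({k:s[k] for k in("time","tcp_pos","orientation","ft_force","finger_gap")})
for n in("scene","top"):
    c=env.camera(n);cv2.imwrite(f"pics/{n}0.png",c["frame"]);pickle.dump(c,open(f"{n}.pkl","wb"))
E
```

```text
pics
{'time': 0.0, 'tcp_pos': array([0.26688825, 0.61937578, 0.19243981]), 'orientation': array([ 3.13988578e+00, -1.13654755e-04, -4.06950858e-01]), 'ft_force': array([0.15057065, 0.58826011, 0.17987241]), 'finger_gap': 0.9949442973505371}
```

View pics/top0.png

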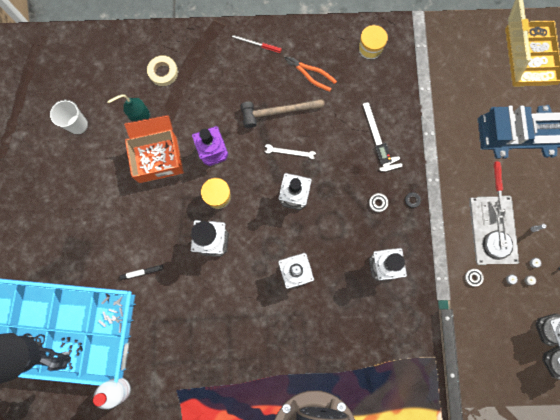

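View pics/scene0.png

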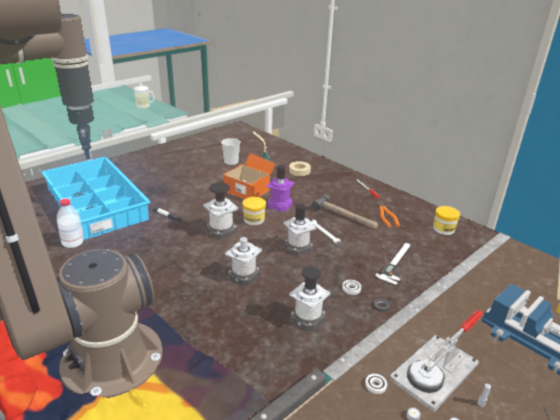

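Candidates in the top view:
- Narrow cap at (295,186), on a grey box. The purple look-alike at (208,135) is excluded.
- Wide cap at about (204,233).
- Middle cap at about (396,262).
- Bare shaft at (296,270).

I'll confirm these in an enlarged crop.

```bash
cat > h.py <<'E'
import numpy as np,cv2,pickle
def ray(c,uv,z):
    R=cv2.Rodrigues(np.array(c["rvec"],float))[0];t=np.array(c["tvec"],float).ravel()
    o=-R.T@t;d=R.T@np.linalg.inv(c["camera_matrix"])@np.array([*uv,1.]);return o+d*(z-o[2])/d[2]
def proj(c,p): return cv2.projectPoints(np.array(p,float).reshape(-1,1,3),np.array(c["rvec"],float),np.array(c["tvec"],float),np.array(c["camera_matrix"],float),None)[0].reshape(-1,2)
E
python3 - <<'E'
from h import *
c=pickle.load(open("top.pkl","rb"));s=pickle.load(open("scene.pkl","rb"))
for n,uv,z in(("narrow",(295,186),.16),("wide",(204,233),.172),("mid",(396,262),.16),("bare",(296,270),.133)):
    p=ray(c,uv,z);print(n,p,proj(s,p))
f=c["frame"];k=[f[v-33:v+33,u-33:u+33] for u,v in((295,188),(207,236),(392,264))]
top=np.hstack([cv2.resize(x,(264,264),interpolation=3) for x in k])
g=s["frame"];k=[g[v-44:v+44,u-44:u+44] for u,v in((299,225),(220,205),(310,290))]
cv2.imwrite("pics/crop1.png",np.vstack([top,np.hstack([cv2.resize(x,(264,264),interpolation=3) for x in k])]))
E
```

```text
narrow [0.65483199 0.03515043 0.16      ] [[298.55276899 205.04207609]]
wide [0.53472894 0.27269521 0.172     ] [[220.00307906 185.78134946]]
mid [ 0.44848819 -0.21623552  0.16      ] [[311.56811566 270.60421368]]
bare [0.4365806 0.0388785 0.133    ] [[242.89471405 237.94610816]]
```

View pics/crop1.png

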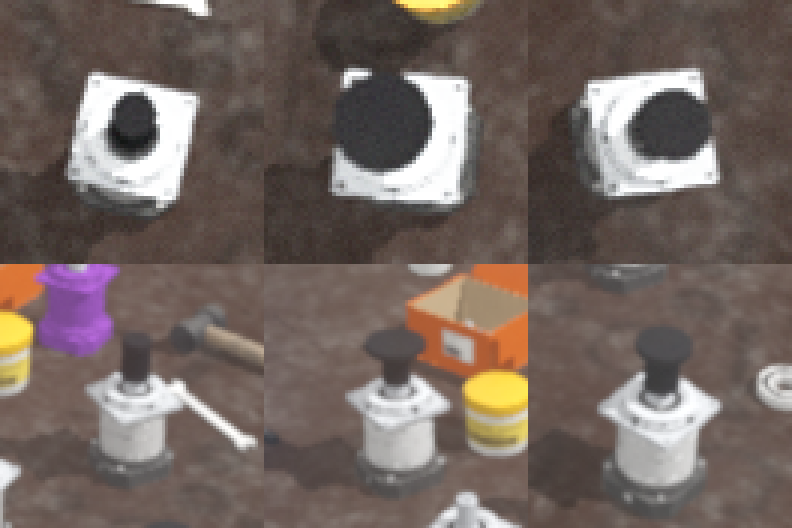

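The crop confirms the three grey gearboxes: narrow plain sleeve, widest crown, middle crown. The refined top centres are narrow (295.5,184), wide (203.7,233.2) and middle (395.7,262.2). Next I'll raise the tool, shut the fingers and go above the narrow cap.

```bash
python3 -m crank '{"hand":[0,0,0,0,0,0,0,0,0,0,0,0],"offset":[[0,0,0.045],[0.025,-0.037,0.05],[0.05,-0.074,0.05],[0.075,-0.111,0.05],[0.1,-0.148,0.05],[0.125,-0.185,0.05],[0.15,-0.222,0.05],[0.175,-0.26,0.05],[0.2,-0.297,0.05],[0.225,-0.334,0.05],[0.25,-0.371,0.05],[0.275,-0.408,0.05]],"twist":[0,0,0,0,0,0,0,0,0,0,0,0]}' 20
python3 -m crank '{"hand":[0,0,0,0,0,0,0],"offset":[[0.025,-0.037,0],[0.05,-0.074,0],[0.075,-0.111,0],[0.1,-0.148,0],[0.118,-0.175,0],[0.118,-0.175,0],[0.118,-0.175,0]],"twist":[0,0,0,0,0,0,0]}'
cat > look.py <<'E'
from plant import env
from h import *
import sys
from scipy.spatial.transform import Rotation as Ro
def wcam():
    s=env.observe();c=env.camera("wrist")
    T=np.eye(4);T[:3,:3]=Ro.from_euler("xyz",s["orientation"]).as_matrix();T[:3,3]=s["tcp_pos"]
    M=np.linalg.inv(T@np.array(c["tool_from_camera"]))
    c["rvec"]=cv2.Rodrigues(M[:3,:3])[0];c["tvec"]=M[:3,3];return s,c
if __name__=="__main__":
    n=sys.argv[1];s,c=wcam();pickle.dump(c,open(n+".pkl","wb"));cv2.imwrite(f"pics/{n}.png",c["frame"])
    print(s["time"],s["tcp_pos"],s["orientation"],s["ft_force"],s["finger_gap"],"tip px",proj(c,s["tcp_pos"]))
E
python3 look.py w1; python3 -c "
from h import *
print(ray(pickle.load(open('top.pkl','rb')),(295.5,184),.16))"
```

```text
time: 1.3
tcp_pos: [0.5426, 0.2102, 0.2432]
orientation: [3.141, 0.0, -0.407]
ft_force: [1.3, 0.1, -0.3]
finger_gap: 0.001
time: 2.0
tcp_pos: [0.66, 0.036, 0.2424]
orientation: [3.141, 0.001, -0.409]
ft_force: [0.0, 0.2, 0.0]
finger_gap: -0.0
2.0 [0.65995733 0.03601646 0.24237052] [ 3.14072989e+00  1.40439639e-03 -4.08730110e-01] [0.01688593 0.16166038 0.01177357] -0.00048451395662822553 tip px [[279.45575061 232.76573471]]
[0.66021119 0.03366083 0.16      ]
```

View pics/w1.png

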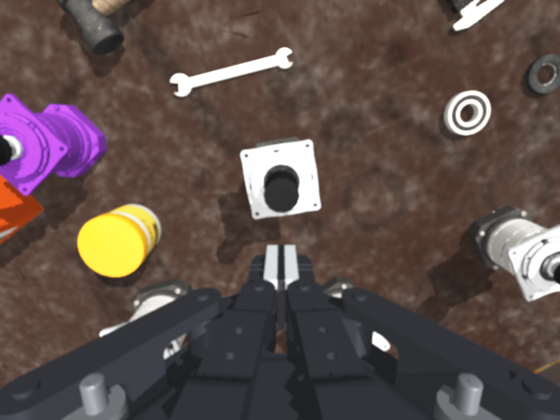

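The wrist view shows the narrow cap top at about (282,195), on the grey box. The purple box is well off to the left, and the fingertip ends at about (281,245).

```bash
python3 - <<'E'
from h import *
c=pickle.load(open("w1.pkl","rb"))
for z in(.158,.161):print(ray(c,(282,195),z))
R=cv2.Rodrigues(c["rvec"])[0];print(-R.T@c["tvec"],R[2])
print(proj(c,[[.66,.036,.16],[.66,.036,.242]]))
f=c["frame"][130:270,210:350];cv2.imwrite("pics/c2.png",cv2.resize(f,(560,560),interpolation=3))
E
```

```text
[0.66238197 0.03280802 0.158     ]
[0.66305777 0.03253212 0.161     ]
[0.72218667 0.00839271 0.42348549] [-0.25105889  0.10786781 -0.96194281]
[[279.7352216  199.39144962]
 [279.45446741 232.4853571 ]]
```

View pics/c2.png

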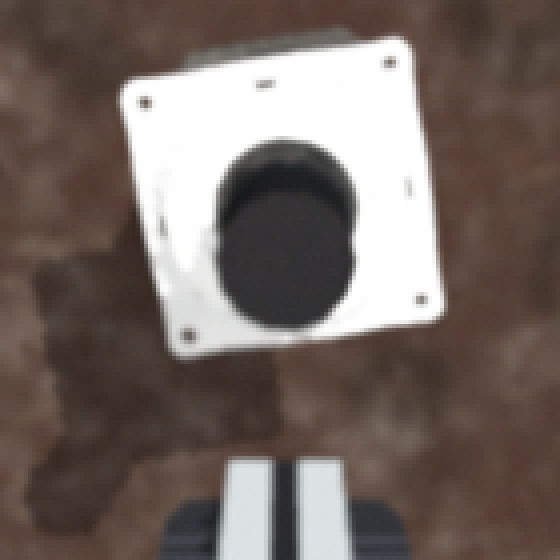

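Top face centre is about (281,194), giving (0.662,0.033), which agrees with the top camera to 2 mm. Descending to 0.150 at a moderate speed.

```bash
python3 -m crank '{"hand":[0,0,0,0,0,0,0,0,0,0,0],"offset":[[0.001,-0.003,-0.02],[0.001,-0.003,-0.045],[0.001,-0.003,-0.065],[0.001,-0.003,-0.075],[0.001,-0.003,-0.079],[0.001,-0.003,-0.082],[0.001,-0.003,-0.085],[0.001,-0.003,-0.088],[0.001,-0.003,-0.091],[0.001,-0.003,-0.091],[0.001,-0.003,-0.091]],"twist":[0,0,0,0,0,0,0,0,0,0,0]}'
```

```text
time: 3.15
tcp_pos: [0.6611, 0.0338, 0.1525]
orientation: [3.142, -0.0, -0.407]
ft_force: [-0.1, -0.8, 0.2]
finger_gap: 0.003
```

```bash
python3 -m crank '{"hand":[0,0,0,0,0,0],"offset":[[0,0,-0.001],[0,0,-0.002],[0,0,-0.003],[0,0,-0.004],[0,0,-0.004],[0,0,-0.004]],"twist":[0,0,0,0,0,0]}'; python3 -m crank '{"hand":[0,0,0,0],"offset":[[0,0,-0.001],[0,0,-0.002],[0,0,-0.002],[0,0,-0.002]],"twist":[0,0,0,0]}'
```

```text
time: 3.75
tcp_pos: [0.6611, 0.0339, 0.1484]
orientation: [3.142, 0.0, -0.407]
ft_force: [-0.4, 0.3, -0.2]
finger_gap: 0.002
time: 4.15
tcp_pos: [0.6611, 0.0339, 0.1463]
orientation: [3.142, 0.0, -0.407]
ft_force: [1.1, 0.4, 0.8]
finger_gap: 0.0
```

The force is still near zero at 0.146, so I'll look before pressing on.

```bash
python3 look.py w2; python3 - <<'E'
from plant import env
import cv2,numpy as np
f=cv2.imread("pics/w2.png")[100:310,140:420]
g=env.camera("scene")["frame"][160:265,229:369]
cv2.imwrite("pics/c3.png",np.hstack([cv2.resize(x,(400,300),interpolation=3) for x in(f,g)]))
E
```

```text
4.15 [0.66108172 0.03389048 0.1463472 ] [ 3.14151055e+00  6.82862421e-05 -4.06734748e-01] [1.1101589  0.38088932 0.75272281] 0.0002584398747955665 tip px [[279.46010282 232.76372936]]
```

View pics/c3.png

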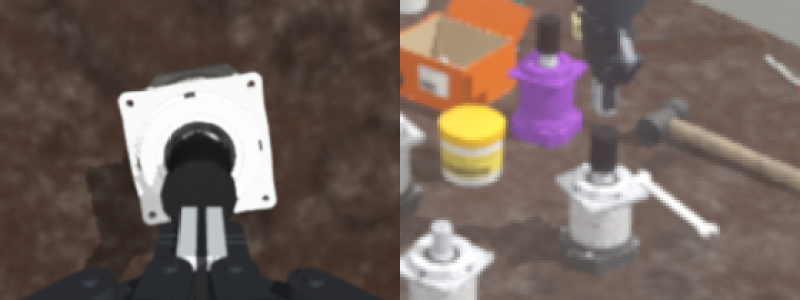

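The fingers aren't touching yet: the tip still shows above the cap in the scene crop, around (301,198) in full-frame pixels. I'll triangulate the visible tip from the two views to find the tool offset.

```bash
python3 - <<'E'
from h import *
from scipy.optimize import least_squares as ls
s=pickle.load(open("scene.pkl","rb"));w=pickle.load(open("w2.pkl","rb"))
print("scene proj of tcp",proj(s,[.661,.034,.146]),"cap top seen wrist z158",ray(w,(281,225),.158))
tip=ls(lambda p:np.r_[proj(s,p)[0]-[301,198.5],proj(w,p)[0]-[280,245]],[.66,.03,.17]);print(tip.x,tip.fun)
cap=ls(lambda p:np.r_[proj(s,p)[0]-[300,206],proj(w,p)[0]-[281,225]],[.66,.03,.16]);print(cap.x,cap.fun)
w=pickle.load(open("w1.pkl","rb"))
cap=ls(lambda p:np.r_[proj(s,p)[0]-[300,206],proj(w,p)[0]-[281.2,194.3]],[.66,.03,.16]);print(cap.x,cap.fun)
E
```

```text
scene proj of tcp [[300.01163119 208.445208  ]] cap top seen wrist z158 [0.6690772 0.0294244 0.158    ]
[0.66578628 0.03149219 0.17859065] [ 1.21325593  0.57509576 -0.12259547  0.18837197]
[0.66666718 0.03061111 0.15095377] [ 2.16093411  0.88091536 -0.24080726  0.38295211]
[0.6622444  0.03369139 0.15388911] [ 0.49112771  0.14853576 -0.07345357  0.12846297]
```

The visible tip sits about 25–30 mm above the stated TCP, roughly over the cap. I'll continue down in short, force-guarded steps.

```bash
python3 -m crank '{"hand":[0,0,0,0],"offset":[[0,0,-0.003],[0,0,-0.006],[0,0,-0.006],[0,0,-0.006]],"twist":[0,0,0,0]}'; python3 -c "
from plant import env;print(env.observe()['ft_force'])"
```

```text
time: 4.65
tcp_pos: [0.661, 0.0338, 0.1402]
orientation: [3.141, 0.0, -0.407]
ft_force: [0.4, 0.8, 0.2]
finger_gap: 0.003
[0.37036108 0.75542492 0.24440761]
```

```bash
python3 -m crank '{"hand":[0,0,0,0],"offset":[[0,0,-0.002],[0,0,-0.004],[0,0,-0.004],[0,0,-0.004]],"twist":[0,0,0,0]}'; python3 look.py w3; python3 - <<'E'
from plant import env
import cv2,numpy as np
f=cv2.imread("pics/w3.png")[170:275,210:350]
g=env.camera("scene")["frame"][160:265,229:369]
cv2.imwrite("pics/c4.png",np.hstack([cv2.resize(x,(400,300),interpolation=3) for x in(f,g)]))
E
```

```text
time: 5.05
tcp_pos: [0.661, 0.0338, 0.1363]
orientation: [3.141, 0.0, -0.407]
ft_force: [-0.4, 0.5, 0.4]
finger_gap: -0.001
5.05 [0.66100303 0.03383712 0.1363123 ] [ 3.14143852e+00  1.69073541e-04 -4.06830244e-01] [-0.37242782  0.51323397  0.36839586] -0.0009608557253471349 tip px [[279.46004774 232.76372911]]
```

View pics/c4.png

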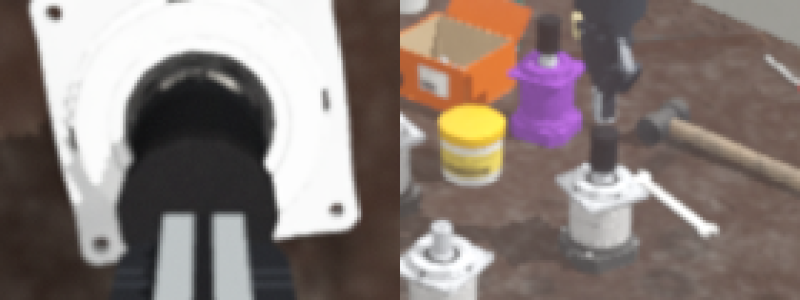

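```bash
python3 -m crank '{"hand":[0,0,0],"offset":[[0,0,-0.002],[0,0,-0.003],[0,0,-0.003]],"twist":[0,0,0]}';python3 -m crank '{"hand":[0,0,0],"offset":[[0,0,-0.002],[0,0,-0.003],[0,0,-0.003]],"twist":[0,0,0]}'
```

```text
time: 5.45
tcp_pos: [0.6609, 0.0339, 0.1331]
orientation: [3.141, 0.0, -0.407]
ft_force: [-0.7, 0.3, 0.1]
finger_gap: -0.0
time: 5.75
tcp_pos: [0.6609, 0.0339, 0.1301]
orientation: [3.141, 0.0, -0.407]
ft_force: [-0.9, -0.7, 0.4]
finger_gap: 0.001
```

```bash
python3 -m crank '{"hand":[0,0,0],"offset":[[0,0,-0.002],[0,0,-0.003],[0,0,-0.003]],"twist":[0,0,0]}'; python3 look.py w4; python3 - <<'E'
from plant import env
import cv2,numpy as np
f=cv2.imread("pics/w4.png")[170:275,210:350]
g=env.camera("scene")["frame"][180:240,259:339]
cv2.imwrite("pics/c5.png",np.hstack([cv2.resize(x,(400,300),interpolation=3) for x in(f,g)]))
E
```

```text
time: 6.05
tcp_pos: [0.6609, 0.0339, 0.1271]
orientation: [3.141, 0.0, -0.407]
ft_force: [-0.4, -0.2, 0.2]
finger_gap: -0.001
6.05 [0.66094504 0.03386358 0.12712906] [ 3.14140530e+00  3.28030244e-04 -4.06869978e-01] [-0.41433472 -0.20034193  0.16849283] -0.0011767992782700106 tip px [[279.45987486 232.76371876]]
```

View pics/c5.png

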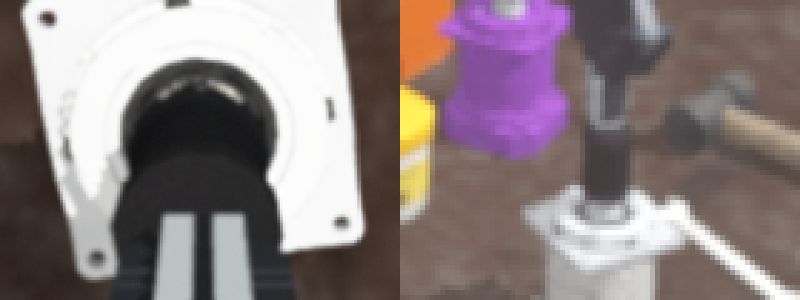

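The tip is now just at the cap's top face, over it and inside its rim in both views. Continuing.

```bash
python3 -m crank '{"hand":[0,0,0],"offset":[[0,0,-0.001],[0,0,-0.002],[0,0,-0.002]],"twist":[0,0,0]}';python3 -m crank '{"hand":[0,0,0],"offset":[[0,0,-0.001],[0,0,-0.002],[0,0,-0.002]],"twist":[0,0,0]}';python3 -m crank '{"hand":[0,0,0],"offset":[[0,0,-0.001],[0,0,-0.002],[0,0,-0.002]],"twist":[0,0,0]}'
```

```text
time: 6.45
tcp_pos: [0.661, 0.0339, 0.1252]
orientation: [3.141, 0.0, -0.407]
ft_force: [-0.4, 0.7, -0.5]
finger_gap: -0.002
time: 6.75
tcp_pos: [0.661, 0.0339, 0.1232]
orientation: [3.141, 0.0, -0.407]
ft_force: [0.2, 0.1, -0.1]
finger_gap: 0.002
time: 7.05
tcp_pos: [0.6611, 0.0339, 0.1213]
orientation: [3.142, 0.0, -0.407]
ft_force: [-0.5, -1.2, 1.3]
finger_gap: -0.001
```

```bash
python3 -m crank '{"hand":[0,0,0],"offset":[[0,0,-0.001],[0,0,-0.002],[0,0,-0.002]],"twist":[0,0,0]}';python3 -m crank '{"hand":[0,0,0],"offset":[[0,0,-0.001],[0,0,-0.002],[0,0,-0.002]],"twist":[0,0,0]}'
```

```text
time: 7.35
tcp_pos: [0.6612, 0.0339, 0.1196]
orientation: [-3.141, -0.0, -0.407]
ft_force: [-0.4, 0.9, 2.2]
finger_gap: -0.001
time: 7.65
tcp_pos: [0.6612, 0.0339, 0.1173]
orientation: [-3.142, -0.0, -0.407]
ft_force: [0.2, 0.0, 3.2]
finger_gap: 0.0
```

Contact: sliding at about 3 N from z ≈ 0.1215. I'll press until the force climbs against the stop.

```bash
python3 -m crank '{"hand":[0,0,0,0,0],"offset":[[0,0,-0.0015],[0,0,-0.003],[0,0,-0.0045],[0,0,-0.006],[0,0,-0.006]],"twist":[0,0,0,0,0]}';python3 -m crank '{"hand":[0,0,0],"offset":[[0,0,-0.001],[0,0,-0.002],[0,0,-0.002]],"twist":[0,0,0]}'
```

```text
time: 8.15
tcp_pos: [0.6611, 0.0339, 0.1111]
orientation: [3.142, 0.0, -0.407]
ft_force: [0.7, 0.6, 1.6]
finger_gap: -0.0
time: 8.45
tcp_pos: [0.6611, 0.0339, 0.1092]
orientation: [3.142, 0.0, -0.407]
ft_force: [0.6, -0.2, 2.7]
finger_gap: 0.001
```

```bash
python3 -m crank '{"hand":[0,0,0],"offset":[[0,0,-0.001],[0,0,-0.002],[0,0,-0.002]],"twist":[0,0,0]}';python3 -m crank '{"hand":[0,0,0],"offset":[[0,0,-0.001],[0,0,-0.0015],[0,0,-0.0015]],"twist":[0,0,0]}'
```

```text
time: 8.75
tcp_pos: [0.6612, 0.0339, 0.1079]
orientation: [-3.141, -0.001, -0.407]
ft_force: [-1.0, 0.4, 7.0]
finger_gap: -0.004
time: 9.05
tcp_pos: [0.6613, 0.0339, 0.1071]
orientation: [-3.141, -0.001, -0.406]
ft_force: [-3.4, -0.0, 10.6]
finger_gap: 0.007
```

The narrow cap is on its stop: travel about 13 mm, then force rose about 5 N/mm to 10.6 N. Now straight up and over to the middle cap.

```bash
python3 -m crank '{"hand":[0,0,0,0,0,0,0,0,0,0,0,0],"offset":[[0,0,0.01],[0,0,0.04],[0,0,0.075],[0,0,0.085],[-0.027,-0.031,0.085],[-0.054,-0.062,0.085],[-0.081,-0.093,0.085],[-0.108,-0.124,0.085],[-0.135,-0.155,0.085],[-0.162,-0.186,0.085],[-0.19,-0.218,0.085],[-0.213,-0.249,0.085]],"twist":[0,0,0,0,0,0,0,0,0,0,0,0]}'; python3 -m crank '{"hand":[0,0],"offset":[[0,0,0],[0,0,0]],"twist":[0,0]}'; python3 look.py w5
```

```text
time: 10.25
tcp_pos: [0.4462, -0.216, 0.1908]
orientation: [-3.141, 0.0, -0.407]
ft_force: [1.4, -0.9, -0.1]
finger_gap: -0.001
time: 10.45
tcp_pos: [0.4475, -0.2157, 0.191]
orientation: [-3.141, -0.0, -0.409]
ft_force: [0.3, 0.5, -0.4]
finger_gap: -0.005
10.45 [ 0.44751931 -0.21565045  0.1909631 ] [-3.14128107e+00 -1.42769087e-04 -4.08830842e-01] [ 0.34170903  0.48533869 -0.44993947] -0.004767840768039818 tip px [[279.45696175 232.76603592]]
```

View pics/w5.png

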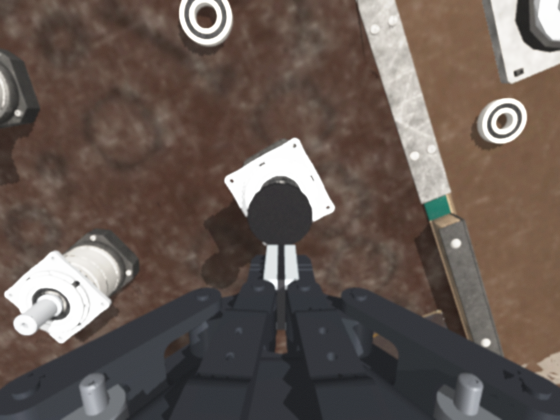

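The middle cap top is centred at about (280,213), directly ahead of the tip.

```bash
python3 - <<'E'
from h import *
print(ray(pickle.load(open("w5.pkl","rb")),(280,213),.16),ray(pickle.load(open("top.pkl","rb")),(395.7,262.2),.16))
print(ray(pickle.load(open("top.pkl","rb")),(203.7,233.2),.173))
E
```

```text
[ 0.4505112  -0.21723136  0.16      ] [ 0.44800071 -0.21543499  0.16      ]
[0.53409154 0.27329718 0.173     ]
```

```bash
python3 -m crank '{"hand":[0,0,0,0,0,0,0,0,0,0,0,0],"offset":[[0.001,-0.001,-0.02],[0.001,-0.001,-0.045],[0.001,-0.001,-0.06],[0.001,-0.001,-0.066],[0.001,-0.001,-0.068],[0.001,-0.001,-0.07],[0.001,-0.001,-0.072],[0.001,-0.001,-0.074],[0.001,-0.001,-0.076],[0.001,-0.001,-0.078],[0.001,-0.001,-0.078],[0.001,-0.001,-0.078]],"twist":[0,0,0,0,0,0,0,0,0,0,0,0]}';python3 -m crank '{"hand":[0,0,0],"offset":[[0,0,-0.001],[0,0,-0.002],[0,0,-0.002]],"twist":[0,0,0]}'
```

```text
time: 11.7
tcp_pos: [0.4494, -0.2162, 0.1131]
orientation: [3.142, -0.001, -0.407]
ft_force: [1.6, -0.2, 1.6]
finger_gap: -0.002
time: 12.0
tcp_pos: [0.4493, -0.2162, 0.1109]
orientation: [3.142, -0.0, -0.407]
ft_force: [2.6, -1.0, 2.5]
finger_gap: 0.001
```

```bash
python3 -m crank '{"hand":[0,0,0],"offset":[[0,0,-0.001],[0,0,-0.002],[0,0,-0.002]],"twist":[0,0,0]}';python3 -m crank '{"hand":[0,0,0],"offset":[[0,0,-0.001],[0,0,-0.002],[0,0,-0.002]],"twist":[0,0,0]}'
```

```text
time: 12.3
tcp_pos: [0.4491, -0.2162, 0.1088]
orientation: [3.141, 0.0, -0.407]
ft_force: [1.7, -0.3, 2.6]
finger_gap: 0.003
time: 12.6
tcp_pos: [0.4492, -0.2162, 0.1074]
orientation: [3.141, -0.0, -0.406]
ft_force: [0.3, 0.6, 8.3]
finger_gap: -0.001
```

```bash
python3 -m crank '{"hand":[0,0,0],"offset":[[0,0,-0.0005],[0,0,-0.001],[0,0,-0.001]],"twist":[0,0,0]}'
```

```text
time: 12.9
tcp_pos: [0.4493, -0.2163, 0.1068]
orientation: [3.141, -0.001, -0.406]
ft_force: [-1.4, 2.1, 12.2]
finger_gap: -0.001
```

The middle cap is home (12 N at the same stop height). Up and over to the widest.

```bash
python3 -m crank '{"hand":[0,0,0,0,0,0,0,0,0,0,0,0],"offset":[[0,0,0.01],[0,0,0.045],[0,0,0.085],[0,0,0.095],[0.008,0.045,0.095],[0.016,0.09,0.095],[0.024,0.135,0.095],[0.032,0.18,0.095],[0.04,0.225,0.095],[0.048,0.27,0.095],[0.055,0.315,0.095],[0.063,0.36,0.095]],"twist":[0,0,0,0,0,0,0,0,0,0,0,0]}'; python3 -m crank '{"hand":[0,0,0,0,0],"offset":[[0.008,0.045,0],[0.016,0.09,0],[0.022,0.129,0],[0.022,0.129,0],[0.022,0.129,0]],"twist":[0,0,0,0,0]}'; python3 look.py w6
```

```text
time: 14.1
tcp_pos: [0.511, 0.1454, 0.2004]
orientation: [3.14, 0.001, -0.407]
ft_force: [0.8, -1.0, 0.1]
finger_gap: 0.007
time: 14.6
tcp_pos: [0.5331, 0.2731, 0.1994]
orientation: [3.139, 0.002, -0.406]
ft_force: [-0.5, 0.0, 0.0]
finger_gap: 0.003
14.6 [0.53306248 0.27311878 0.19943258] [ 3.13872634e+00  1.65253383e-03 -4.05582784e-01] [-0.48309228  0.01737447  0.03880662] 0.0025858738029203906 tip px [[279.45905219 232.76277439]]
```

View pics/w6.png

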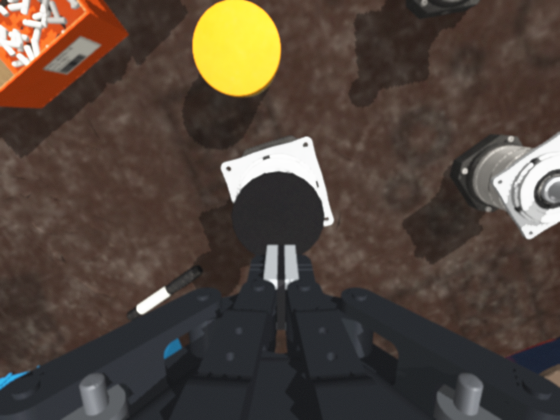

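The wide cap is centred at about (278,217), under the tool line to within 2 mm. Pressing now, with the stop expected near TCP z = 0.122.

```bash
python3 -m crank '{"hand":[0,0,0,0,0,0,0,0,0,0,0,0],"offset":[[0,0,-0.02],[0,0,-0.045],[0,0,-0.058],[0,0,-0.062],[0,0,-0.064],[0,0,-0.066],[0,0,-0.068],[0,0,-0.07],[0,0,-0.072],[0,0,-0.074],[0,0,-0.074],[0,0,-0.074]],"twist":[0,0,0,0,0,0,0,0,0,0,0,0]}';python3 -m crank '{"hand":[0,0,0],"offset":[[0,0,-0.001],[0,0,-0.002],[0,0,-0.002]],"twist":[0,0,0]}'
```

```text
time: 15.85
tcp_pos: [0.5344, 0.2731, 0.127]
orientation: [-3.141, -0.0, -0.407]
ft_force: [1.6, 0.1, 1.7]
finger_gap: -0.004
time: 16.15
tcp_pos: [0.5342, 0.273, 0.1248]
orientation: [-3.141, -0.0, -0.407]
ft_force: [1.3, 1.4, 2.2]
finger_gap: 0.001
```

```bash
python3 -m crank '{"hand":[0,0,0],"offset":[[0,0,-0.001],[0,0,-0.002],[0,0,-0.002]],"twist":[0,0,0]}'
```

```text
time: 16.45
tcp_pos: [0.5341, 0.273, 0.1228]
orientation: [-3.142, 0.0, -0.407]
ft_force: [1.1, 0.8, 2.0]
finger_gap: -0.002
```

```bash
python3 -m crank '{"hand":[0,0,0],"offset":[[0,0,-0.001],[0,0,-0.002],[0,0,-0.002]],"twist":[0,0,0]}'; python3 -m crank '{"hand":[0,0,0],"offset":[[0,0,-0.0005],[0,0,-0.001],[0,0,-0.001]],"twist":[0,0,0]}'
```

```text
time: 16.75
tcp_pos: [0.5341, 0.273, 0.1211]
orientation: [-3.141, -0.0, -0.407]
ft_force: [0.2, -0.0, 5.5]
finger_gap: -0.0
time: 17.05
tcp_pos: [0.5342, 0.273, 0.1206]
orientation: [-3.141, -0.0, -0.407]
ft_force: [-0.4, -0.9, 8.4]
finger_gap: -0.0
```

One more millimetre, to match the others, then up and clear and a final look.

```bash
python3 -m crank '{"hand":[0,0,0],"offset":[[0,0,-0.0005],[0,0,-0.001],[0,0,-0.001]],"twist":[0,0,0]}'; python3 -m crank '{"hand":[0,0,0,0,0,0,0,0,0,0,0],"offset":[[0,0,0.01],[0,0,0.045],[0,0,0.085],[0,0,0.12],[-0.015,0.045,0.12],[-0.03,0.09,0.12],[-0.045,0.135,0.12],[-0.06,0.18,0.12],[-0.075,0.22,0.12],[-0.075,0.22,0.12],[-0.075,0.22,0.12]],"twist":[0,0,0,0,0,0,0,0,0,0,0]}'
python3 - <<'E'
from plant import env
from h import *
s=env.camera("scene")["frame"];t=env.camera("top")["frame"]
s0=pickle.load(open("scene.pkl","rb"))["frame"];t0=pickle.load(open("top.pkl","rb"))["frame"]
a=lambda f:cv2.resize(f[170:330,190:390],(400,320),interpolation=3)
b=lambda f:cv2.resize(f[130:300,170:440],(400,252),interpolation=3)
cv2.imwrite("pics/end.png",np.vstack([np.hstack([a(s0),a(s)]),np.hstack([b(t0),b(t)])]))
E
```

```text
time: 17.35
tcp_pos: [0.5343, 0.273, 0.12]
orientation: [-3.141, -0.001, -0.406]
ft_force: [-1.8, -0.3, 11.4]
finger_gap: -0.001
time: 18.45
tcp_pos: [0.4578, 0.4931, 0.2376]
orientation: [3.139, 0.001, -0.405]
ft_force: [-0.2, -0.8, 0.4]
finger_gap: 0.003
```

View pics/end.png

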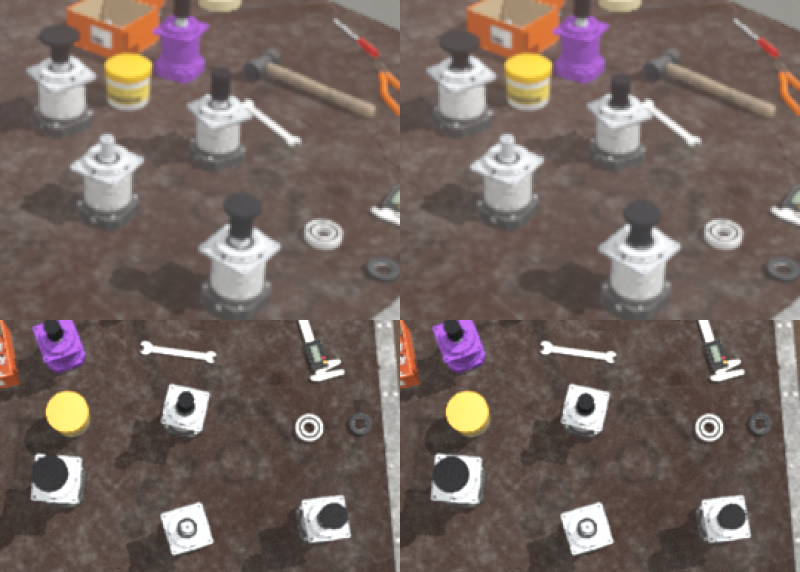

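The before/after views show all three caps down on their gearboxes at (458,60), (620,95) and (641,225) in the picture. Nothing else has shifted, and the arm is clear.

```bash
python3 -c "
from plant import env;print(env.sign_off())"
```

```text
the job is handed in; nothing more can be done
None
```

All three caps are pressed home with the shut fingertips, in the order narrow, middle, widest, and the job is handed in at about 18.5 s on the robot's clock.

- **Caps home:** each cap slid at about 2–3 N, then the force climbed against the stop. The last readings before backing off were 10.6 N (narrow), 12.2 N (middle) and 11.4 N (wide). The narrow and middle stops came at the same height, and the wide one about 13 mm higher, as its size requires.
- **Final look:** the before and after pictures show all three caps lowered and nothing else visibly moved. That was judged by eye. The arm stood clear with no force on it.
- **One disagreement:** the shut fingertips met the first cap about 38 mm lower in the stated TCP height than expected. I therefore relied on contact force and pictures rather than the stated height. The tip first appeared about 25–30 mm high in the camera views, which fits only roughly.

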